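# Set out a sensor kit on the inspection plate

## Robot

A 6-joint arm with a two-finger parallel gripper is mounted at the origin on the work surface. World frame = base frame: x ahead of the robot, y to its left, z up, the work surface at z = 0. Lengths are in mm, angles in rad, forces in N, time in s.
With the tool pointing down it reaches from about 350 to 875 mm from the base axis. Payload 4.2 kg.
Tool frame: the origin (TCP) lies midway between the tips of the shut fingers; the grasp point (between the pads) lies 19 mm behind it; z points along the fingers, y is the line along which they close (so a half turn about z gives the same grasp; the last joint's range is limited). The gripper opens to 85 mm and grips with 20 to 120 N. Pads are 22 mm wide; open, the fingers measure 114 mm over their backs; the gripper's body (76 mm by 85 mm) begins 54 mm behind the grasp point. The pads swing forward as they close: fully open they stand 13 mm farther back than shut.
Start: joints at [1.431, 0.385, 0.008, 0, -1.194, -0.259], TCP at [242.662, 575.946, 231.312] pointing down, gripper open.
Joint ranges: [-3.14, 3.14], [-1.21, 2.06], [-1.07, 1.41], [-3.16, 2.05], [-2.99, -0.16], [-3.1, 3.1]. Speed limits (rad/s): [2.79, 2.79, 3.14, 3.14, 3.14, 3.14].

## Interface

Orientations are given as a unit quaternion [x, y, z, w].
In Python, from bench import * gives the robot as it stands.
- The arm moves only by the tool drive_tool, never from a script. Its argument "plan" is a list that holds one entry, the list of rows, each a list of 5 numbers: the closure, from -1 (fully open) to 1 (shut), then the shift along the world's x, y, z in mm, then the turn about the world's z in degrees. A call has 1 to 20 rows; each row shifts and turns the commanded pose from where the row before left it; what a row does not reach is not made up. A row lasts 1/12 s, in which the tool goes at most 41.7 mm and 7.16 degrees, less where a joint would pass 70% of its speed; a pose out of reach is approached as far as the arm can. A call is refused whole if a number of a shift passes 41.7 or a number of a turn 7.16, either way. A call with a gripper value outside its range is refused whole. The fingers move at their own pace and stop on an object; the grip force is fixed at half the most. Time passes only in rows, so rows that do not move let the fingers close. It gives the time, the measured TCP pose, the force, the opening and the grip force at its end, in the units of the state.
- read_state(): the state, without advancing time (a new reading comes with each control period).
- get_image(name): name is "scene" or "top" or "wrist"; returns (picture, depth): 480x640x3 uint8, red, green, blue; 480x640 float32, mm along the optical axis (not along the pixel's ray), 0 where there is no reading.
- camera_model(name): a dict with "fx", "fy", "cx", "cy" (pixels), "distortion" ([k1, k2, p1, p2, k3] as OpenCV has them; the pictures are not rectified), "R" (3x3) and "t" (3): a world point X has camera coordinates R X + t; the wrist camera has in their place "mount" (4x4, takes a point from camera to tool coordinates, whose origin is the TCP and whose axes are the flange's). Camera axes: x right, y down, z forward; pixel columns grow to the right and rows downward; lengths in mm; the calibration is good to about 2 mm. A picture is of the moment at which its call begins: read the wrist's pose just before it. camera_model takes no time and is no camera call.
- job_done(): hands the job in; it is judged then, once.
The state is a dict: "clock": time; "joints": joint angles; "joint_vel": joint speeds; "joint_efforts": joint torques, N m; "position": TCP position; "ee_rot": TCP orientation; "contact_force": force on the tool from outside, world axes, zero at the start; "wrist_torque": the same for the moment, N m; "gripper_width": finger opening in mm; "grasp_force": force on a finger pad.
Only numpy, scipy, OpenCV 4.12 (cv2) and the standard library are available. Lean on these libraries where they do the work, as an engineer would, in place of code of your own. Each camera call takes 0.05 s, during which the arm holds its last target. There are 200 camera calls.

## Task

Set out the sensor kit from the blue mat on the steel inspection plate, left and right being as seen with the plate's raised fence at the back: stand the flanged housing upright in the middle of the plate and slip over its neck, down onto the flange, the ring whose bore fits it (leave the other ring where it lies). Then stand the finned heat sink to the left of the housing and the black connector block to its right, both in one line with it along the plate's length, and lay the brass bar behind it, centred on it and parallel to the fence; keep each of these three square to the plate, with about 3 cm of clear space between it and the housing's flange. Do not disturb the bottle and the jar.

Things in the scene. Friction and masses are not known exactly. Their poses are not given: they have to be found in the camera images.
- plate: Fixed bare-steel inspection plate, 250 (x) x 280 (y) x 8 mm thick, lying on the bench. Origin at the centre of its underside, so its top is at z = +8 mm. +x points to the back, where a dark steel fence (12 mm thick, full length, from x = +113 to +125, its top at z = +22 mm) runs along the edge; +y is left, -y is right.
- mat: Fixed blue mat, 200 (x) x 290 (y) x 4 mm, lying on the bench; origin at the centre of its underside, top at z = +4 mm. All kit parts and the odd ring start on it, in two rows of three, about 90 mm apart, each turned by up to 0.5 rad against the mat.
- housing: Aluminium housing, round: flange 56 mm diameter and 8 mm thick at the bottom, above it a neck 30 mm in diameter up to z = 37 mm, bevelled to the top at z = 40 mm (24 mm across, with a small round window). Stands upright. Origin at the centre of its underside, z up. About 130 g.
- ring: The ring that fits: thin-walled plain steel ring, outside diameter 50 mm, bore 38 mm, 12 mm high, lying flat. Origin at the centre of its underside. About 60 g.
- odd_ring: The ring that does not fit: thick-walled plain steel ring, outside diameter 50 mm, bore only 22 mm, 12 mm high, lying flat. Origin at the centre of its underside. Stays where it is.
- heatsink: Dark metal heat sink, 36 x 36 mm and 28 mm high: a base 6 mm thick with five upright fins that run along its x. Origin at the centre of its underside. About 70 g.
- connector: Black plastic connector block, 28 (x) x 40 (y) x 26 mm high, eight small brass contacts on top. Origin at the centre of its underside. About 50 g.
- bar: Plain brass bar, 20 (x) x 90 (y) x 16 mm high, lying flat, its length along its y; two dark holes marked on top. Origin at the centre of its underside. About 240 g.
- bottle: White plastic bottle with blue cap, 50 mm diameter, 100 mm high, standing beyond the work. Origin at the centre of its underside. Bystander.
- jar: Amber glass jar with black cap, 40 mm diameter, 55 mm high, standing beyond the work. Origin at the centre of its underside. Bystander.
Things that resemble listed ones, but are neither listed nor needed, are in the scene too. Of the things like the bar, leave any that is green or turquoise; of the rest the larger one is meant.

How it is judged:
By the outcome, as a careful person would: the job done as asked, in the order asked, and still so for the second after the job is handed in, with the robot touching nothing.
It also fails if it takes over 131 s, if anything falls off the work surface, if the arm or the gripper's body presses on something with over 40 N, if the wrist force passes 120 N, or if a joint passes its speed limit or range.

## Working session

There is one attempt and no reset: what is moved stays moved. The work goes in short steps, Python scripts to look and compute and a tool call to move; the robot and the scene stay as the last step left them, time stands still between calls to the robot, and variables do not carry over. Pictures are saved under pics/ and viewed, at most 14 in all, crops included, and the job is handed in when it is done.

Besides the shell and the picture viewer there is one more tool, called in YAML: its name, and indented under it one key for each argument. drive_tool: Moves the arm, as the interface text tells. Its arguments: {"type":"object","properties":{"plan":{"type":"array"}},"required":["plan"]}

```bash
mkdir -p pics; ls
cat > h.py <<'E'
from bench import *
import numpy as np, cv2, pickle
def snap(n):
    s=read_state(); im,d=get_image(n); m=camera_model(n)
    pickle.dump((s,im,d,m),open(f'{n}.pkl','wb')); return s,im,d,m
E
python3 - <<'E'
from h import *
for n in ['scene','top']:
    s,im,d,m=snap(n); cv2.imwrite(f'pics/{n}0.png',im[:,:,::-1]); print(n,{k:np.round(v,4).tolist() for k,v in m.items()})
print(read_state())
E
```

```text
pics
scene {'fx': 541.7531, 'fy': 541.7531, 'cx': 319.0572, 'cy': 238.8968, 'distortion': [0.0307, 0.0, 0.0, 0.0, 0.0], 'R': [[-0.7181, 0.6958, 0.0103], [0.4797, 0.5057, -0.7171], [-0.5041, -0.51, -0.6969]], 't': [334.0903, -231.059, 1500.8431]}
top {'fx': 557.2593, 'fy': 557.2593, 'cx': 323.2912, 'cy': 237.9779, 'distortion': [0.0267, 0.0, 0.0, 0.0, 0.0], 'R': [[-0.02, -0.9998, 0.0037], [-0.9966, 0.0197, -0.08], [0.0799, -0.0053, -0.9968]], 't': [39.4896, 524.555, 1240.2174]}
{'clock': 0.1, 'joints': array([ 1.43059622e+00,  3.85447037e-01,  6.75957451e-03, -4.40368454e-04,
       -1.19397528e+00, -2.58612471e-01]), 'joint_vel': array([-9.43098888e-04, -2.62162247e-03,  1.67275620e-03,  3.17854437e-04,
        5.03178220e-05, -4.38850520e-04]), 'joint_efforts': array([-4.47579305e-04, -3.93318951e+01,  1.88929868e+01,  4.19790030e+00,
       -2.58908804e-03,  7.31495334e-06]), 'position': array([242.47613365, 575.48420064, 230.34871574]), 'ee_rot': array([ 9.80167820e-01, -1.98166929e-01, -1.49082156e-04,  9.43683488e-04]), 'contact_force': array([-0.49921397, -0.12259851, -0.80707488]), 'wrist_torque': array([-0.0485818 , -0.02917248,  0.01082477]), 'grasp_force': 0.0, 'gripper_width': 85.27384089240718}
```

View pics/top0.png

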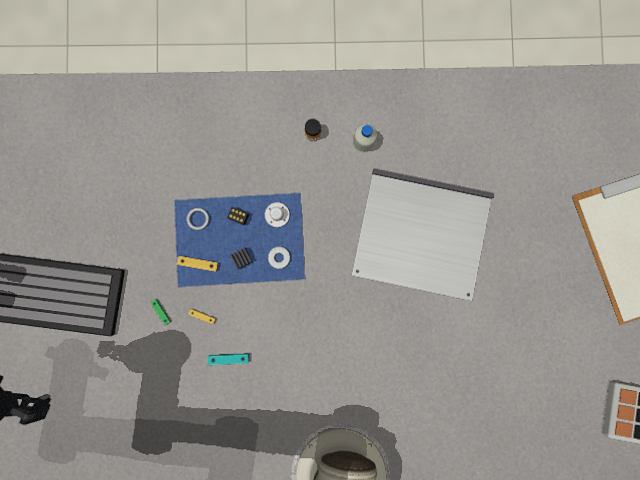

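View pics/scene0.png

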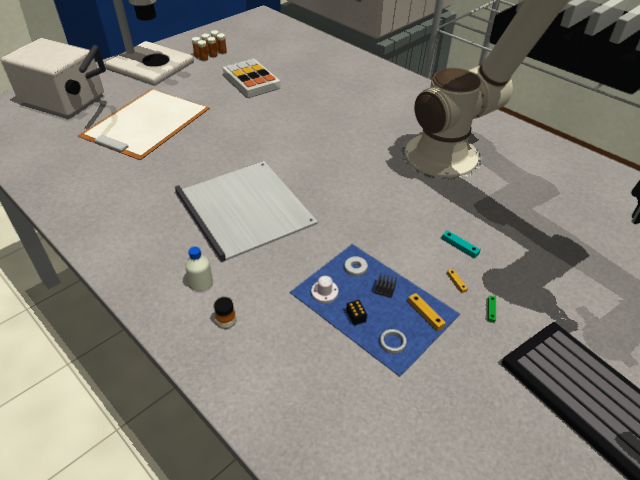

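The top view shows the mat at about (240,240) with thin ring (198,218), connector (238,216), housing (277,214), bar (198,264), heat sink (242,258) and thick ring (279,258). The plate is at (423,236) with its fence at the top; the bottle is at (366,137) and the jar at (313,129). The scene view confirms the same layout, and the green and turquoise bars and the small yellow bar lie off the mat.

```bash
cat >> h.py <<'E'
def load(n): return pickle.load(open(f'{n}.pkl','rb'))
def cam(m,s):
    """camera->world R,t"""
    if 'R' in m: R=np.array(m['R']); return R.T,-R.T@np.array(m['t'])
    from scipy.spatial.transform import Rotation as Ro
    M=np.array(m['mount']); W=Ro.from_quat(s['ee_rot']).as_matrix()
    return W@M[:3,:3], W@M[:3,3]+s['position']
def ray(m,s,px,z):
    K=np.array([[m['fx'],0,m['cx']],[0,m['fy'],m['cy']],[0,0,1]])
    u=cv2.undistortPoints(np.array(px,float).reshape(-1,1,2),K,np.array(m['distortion'])).reshape(-1,2)
    R,t=cam(m,s); d=np.c_[u,np.ones(len(u))]@R.T
    return (t+d*((z-t[2])/d[:,2])[:,None])[:,:2]
def ang(v): return np.degrees(np.arctan2(v[1],v[0]))
E
python3 - <<'E'
from h import *
s,im,d,m=load('top')
print(camera_model('wrist'))
hsv=cv2.cvtColor(im,cv2.COLOR_RGB2HSV)
print('plate',ray(m,s,[[374,170],[493,195],[472,300],[352,276]],8).round(0).tolist())
print('objs hous,ring,conn,bar,hs,odd',ray(m,s,[[277,214],[198,218],[238,216],[198,264],[242,258],[279,258]],15).round(0).tolist())
print('jar bottle',ray(m,s,[[313,130],[366,132]],60).round(0).tolist())
print('mat',ray(m,s,[[240,240]],4).round().tolist())
E
```

```text
{'fx': 331.9484626960748, 'fy': 331.9484626960748, 'cx': 322.03272310885365, 'cy': 239.933036180721, 'distortion': array([-0.04695708,  0.        ,  0.        ,  0.        ,  0.        ]), 'mount': array([[-7.38466595e-04, -9.59689974e-01, -2.81059796e-01,
         7.16939580e+01],
       [ 9.99999086e-01, -1.02703366e-03,  8.79414244e-04,
         2.50652594e-01],
       [-1.13262290e-03, -2.81058889e-01,  9.59689855e-01,
        -1.42267551e+02],
       [ 0.00000000e+00,  0.00000000e+00,  0.00000000e+00,
         1.00000000e+00]])}
plate [[681.0, -91.0], [618.0, -363.0], [379.0, -305.0], [438.0, -35.0]]
objs hous,ring,conn,bar,hs,odd [[583.0, 133.0], [577.0, 313.0], [580.0, 222.0], [472.0, 313.0], [484.0, 214.0], [482.0, 130.0]]
jar bottle [[764.0, 47.0], [757.0, -70.0]]
mat [[526.0, 220.0]]
```

drive_tool:
  plan:
    - [[-1,25,-30,-3,2],[-1,25,-30,-3,2],[-1,25,-30,-3,2],[-1,25,-30,-3,2],[-1,25,-30,-3,2],[-1,25,-30,-3,2],[-1,25,-30,-3,2],[-1,25,-30,-3,2],[-1,25,-30,-3,2],[-1,25,-30,-3,2],[-1,25,-30,-3,2],[-1,20,-25,-3,1],[-1,0,0,0,0],[-1,0,0,0,0]]

```text
clock: 1.27
position: [538.1, 219.2, 194.3]
ee_rot: [1.0, -0.001, -0.001, 0.0]
contact_force: [0.8, -0.1, 0.8]
gripper_width: 85.0
grasp_force: 0.0
```

Run:
```python
from h import *
s,im,d,m=snap('wrist'); cv2.imwrite('pics/w1.png',im[:,:,::-1]); print(s['position'],s['ee_rot'],s['joints'],s['clock'])
```

```text
[538.09312306 219.20997066 194.32553411] [ 9.99999419e-01 -5.24663192e-04 -8.26760799e-04  4.51033099e-04] [ 6.65307571e-01  3.40098120e-01 -1.56789999e-01 -3.54581483e-04
 -1.07576579e+00  9.04608165e-01] 1.2667
```

View pics/w1.png

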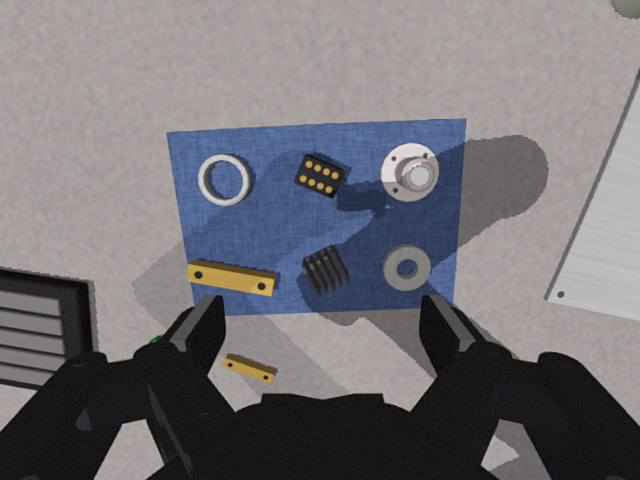

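The wrist view shows all six mat parts clearly: thin ring (225,180), connector (320,176), housing (412,173), bar (232,278), heat sink (326,268) and thick ring (407,267). I will turn depth into world points and fit the footprints.

```bash
cat >> h.py <<'E'
def cloud(n):
    s,im,d,m=load(n); h,w=d.shape; v,u=np.mgrid[:h,:w]
    K=np.array([[m['fx'],0,m['cx']],[0,m['fy'],m['cy']],[0,0,1]])
    p=cv2.undistortPoints(np.stack([u,v],-1).reshape(-1,1,2).astype(float),K,np.array(m['distortion'])).reshape(-1,2)
    R,t=cam(m,s); P=(np.c_[p,np.ones(len(p))]*d.reshape(-1,1))@R.T+t
    P[d.reshape(-1)==0]=np.nan
    return P.reshape(h,w,3)
def parts(P,zlo,zhi,box,minpix=60):
    """components of cloud points in height band inside pixel box; prints footprint rects"""
    u0,v0,u1,v1=box; M=np.zeros(P.shape[:2],np.uint8); Z=P[...,2]
    M[v0:v1,u0:u1]=((Z>zlo)&(Z<zhi))[v0:v1,u0:u1]
    n,L,st,c=cv2.connectedComponentsWithStats(M)
    for i in range(1,n):
        if st[i,4]<minpix: continue
        q=P[L==i]; r=cv2.minAreaRect(q[:,:2].astype(np.float32)); e=cv2.boxPoints(r)
        a=[ang(e[1]-e[0]),ang(e[2]-e[1])]; l=[np.hypot(*(e[1]-e[0])),np.hypot(*(e[2]-e[1]))]
        k=int(np.argmax(l)); print('px',c[i].round(),'n',st[i,4],'ctr',np.round(r[0],1),'long %.1f @%.1f short %.1f'%(l[k],(a[k]+90)%180-90,l[1-k]),'zmed %.1f max %.1f'%(np.median(q[:,2]),q[:,2].max()),'circ',np.round(cv2.minEnclosingCircle(q[:,:2].astype(np.float32))[0],1))
E
python3 - <<'E'
from h import *
P=cloud('wrist'); b=P[140:300,190:450,2]
print('mat z',np.nanpercentile(P[225:235,200:300,2],[5,50,95]),'bench',np.nanmedian(P[60:100,200:400,2]))
for lo in (8,14,26): print(lo); parts(P,lo,90,(160,110,470,298))
E
```

```text
mat z [2.30763436 3.37064854 4.62695703] bench -0.35488480541749823
8
px [410. 172.] n 2687 ctr [581.8 133.3] long 55.9 @-17.3 short 55.7 zmed 12.7 max 46.3 circ [581.5 133. ]
px [224. 179.] n 1006 ctr [575.4 312.9] long 48.9 @-0.1 short 48.4 zmed 15.2 max 18.1 circ [575.4 313.5]
px [319. 176.] n 1340 ctr [579.4 220.6] long 39.8 @66.7 short 28.1 zmed 29.8 max 32.7 circ [579.9 220.4]
px [325. 270.] n 1456 ctr [484.2 214.4] long 37.3 @26.6 short 36.2 zmed 25.9 max 33.4 circ [484.2 214.3]
px [406. 267.] n 1498 ctr [484.3 130.4] long 49.4 @62.1 short 49.3 zmed 15.5 max 18.0 circ [484.3 130.4]
px [231. 277.] n 1899 ctr [473.9 313.6] long 90.1 @78.9 short 21.3 zmed 19.3 max 22.5 circ [474.2 313.5]
14
px [224. 180.] n 800 ctr [575.4 312.9] long 48.9 @-0.1 short 48.4 zmed 15.4 max 18.1 circ [575.4 313.3]
px [319. 176.] n 1329 ctr [579.4 220.6] long 39.8 @66.7 short 28.1 zmed 29.8 max 32.7 circ [579.9 220.4]
px [415. 174.] n 1125 ctr [582.  133.7] long 30.0 @-23.6 short 29.7 zmed 43.2 max 46.3 circ [581.7 133.4]
px [341. 265.] n 189 ctr [491.5 199.8] long 36.5 @26.6 short 3.4 zmed 30.8 max 32
[... 570 characters left out ...]
 [579.4 220.6] long 39.8 @66.7 short 28.0 zmed 29.8 max 32.7 circ [579.8 220.5]
px [417. 175.] n 1040 ctr [582.  133.6] long 29.8 @-23.1 short 29.7 zmed 43.5 max 46.3 circ [581.7 133.4]
px [341. 267.] n 138 ctr [491.4 199.7] long 36.4 @26.8 short 3.4 zmed 31.4 max 32.9 circ [491.5 199.7]
px [333. 270.] n 139 ctr [487.9 207. ] long 36.4 @27.1 short 3.4 zmed 31.5 max 33.0 circ [487.8 207.1]
px [326. 273.] n 148 ctr [483.9 214.3] long 36.7 @26.5 short 3.5 zmed 31.3 max 32.9 circ [483.8 214.5]
px [319. 277.] n 147 ctr [480.6 221.7] long 35.7 @26.4 short 3.6 zmed 31.3 max 32.8 circ [480.7 221.5]
px [311. 281.] n 152 ctr [476.7 228.8] long 36.4 @26.6 short 3.7 zmed 31.3 max 33.4 circ [476.9 228.4]
```

drive_tool:
  plan:
    - [[-1,15,-29,0,-7],[-1,15,-29,0,-7],[-1,14,-28,0,-7],[-1,0,0,-35,-7],[-1,0,0,-35,-2],[-1,0,0,-30,0],[-1,0,0,0,0],[-1,0,0,0,0],[-1,0,0,0,0]]

```text
clock: 2.07
position: [582.8, 136.4, 97.3]
ee_rot: [0.967, -0.256, 0.001, -0.001]
contact_force: [0.4, -0.1, 1.3]
gripper_width: 85.3
grasp_force: 0.0
```

drive_tool:
  plan:
    - [[-1,-1,-3,-30,0],[-1,0,0,-30,0],[-1,0,0,0,0],[-1,0,0,0,0],[-1,0,0,0,0]]

```text
clock: 2.48
position: [582.6, 133.1, 38.1]
ee_rot: [0.966, -0.257, 0.002, -0.001]
contact_force: [0.4, -0.4, 0.4]
gripper_width: 85.1
grasp_force: 0.0
```

Run:
```python
from h import *
print(read_state()['position'])
s,im,d,m=snap('wrist'); print(s['position']); P=cloud('wrist')
for lo in (8,26): parts(P,lo,60,(100,30,540,300))
```

```text
[582.60280742 133.08053535  38.13201279]
[582.60280742 133.08053535  38.13201279]
px [322. 268.] n 5889 ctr [589.2 129.4] long 54.8 @60.3 short 40.3 zmed 12.1 max 45.5 circ [582.6 133.2]
px [212. 297.] n 101 ctr [614.4 166.8] long 7.4 @34.2 short 3.8 zmed 56.9 max 59.9 circ [613.8 167.8]
px [432. 297.] n 103 ctr [569.2  87.8] long 7.5 @82.0 short 3.6 zmed 56.7 max 59.7 circ [568.  88.]
px [322. 284.] n 1773 ctr [590.  128.6] long 28.5 @59.0 short 12.6 zmed 41.9 max 45.5 circ [585.3 131.4]
px [212. 297.] n 101 ctr [614.4 166.8] long 7.4 @34.2 short 3.8 zmed 56.9 max 59.9 circ [613.8 167.8]
px [432. 297.] n 103 ctr [569.2  87.8] long 7.5 @82.0 short 3.6 zmed 56.7 max 59.7 circ [568.  88.]
```

drive_tool:
  plan:
    - [[-1,0,0,-10,0],[-1,0,0,-10,0],[-1,0,0,0,0],[1,0,0,0,0],[1,0,0,0,0],[1,0,0,0,0],[1,0,0,0,0],[1,0,0,0,0],[1,0,0,0,0],[1,0,0,0,0],[1,0,0,0,0],[1,0,0,0,0],[1,0,0,0,0],[1,0,0,0,0],[1,0,0,0,0]]

```text
clock: 3.78
position: [581.2, 132.2, 15.9]
ee_rot: [0.966, -0.257, 0.001, -0.0]
contact_force: [0.6, 0.4, 5.0]
gripper_width: 28.1
grasp_force: 59.7
```

drive_tool:
  plan:
    - [[1,0,0,10,0],[1,0,0,35,0],[1,0,0,40,0],[1,0,0,40,0],[1,-9,-33,35,2],[1,-9,-33,0,2],[1,-9,-33,0,2],[1,-9,-33,0,2],[1,-9,-33,0,2],[1,-9,-33,0,2],[1,-9,-33,0,2],[1,-9,-33,0,2],[1,-9,-33,0,1],[1,-9,-33,0,0],[1,0,0,0,0],[1,0,0,0,0],[1,0,0,0,0]]

```text
clock: 5.2
position: [491.3, -193.1, 169.7]
ee_rot: [0.994, -0.112, -0.001, -0.0]
contact_force: [0.5, -1.0, -0.9]
gripper_width: 28.5
grasp_force: 59.7
```

Run:
```python
from h import *
s,im,d,m=snap('wrist'); cv2.imwrite('pics/w2.png',im[:,:,::-1]); print(s['position'],s['ee_rot'],s['gripper_width'],s['clock'])
```

```text
[ 491.31431981 -193.13309318  169.69327234] [ 9.93660998e-01 -1.12415764e-01 -6.85701424e-04 -2.15459652e-04] 28.484580589262215 5.2
```

View pics/w2.png

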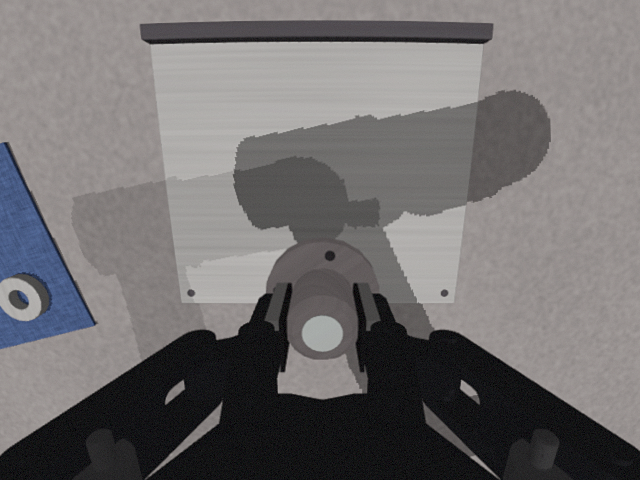

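The wrist view shows the whole plate: fence along row 33 (columns 140–493), front corners near (182,302) and (455,302), and the housing in the gripper at about (322,290).

Run:
```python
from h import *
P=cloud('wrist'); Z=P[...,2]
print('bench z',np.nanmedian(Z[60:150,20:100]),'plate',np.nanmedian(Z[60:100,200:400]))
parts(P,4.5,30,(0,5,639,320),500)
print('fence');parts(P,17,30,(100,5,540,100),300)
def edge(px,z=8):
    q=ray(*[load('wrist')[i] for i in (3,0)],px,z); return q
# row-wise plate side edges from height mask
M=(Z>4.5)&(Z<14); L=[];R=[]
for v in range(60,290,5):
    c=np.where(M[v,100:540])[0]+100; L.append(P[v,c[0]+1,:2]); R.append(P[v,c[-1]-1,:2])
for n,e in (('L',L),('R',R)):
    vx,vy,x,y=cv2.fitLine(np.array(e,np.float32),cv2.DIST_HUBER,0,.01,.01).ravel(); print(n,ang([vx,vy]),x,y)
# plate frame from rectangle
M=((Z>4.5)&(Z<30)).astype(np.uint8); M[:5]=0; M[320:]=0
n,Lb,st,c=cv2.connectedComponentsWithStats(M); i=1+st[1:,4].argmax(); q=P[Lb==i][:,:2]
for a in (-12,-12.5,-13,-13.5):
    r=np.radians(a); A=np.c_[q@[np.cos(r),np.sin(r)],q@[-np.sin(r),np.cos(r)]]; print(a,np.percentile(A,[0.05,99.95],axis=0).round(1).tolist())
```

```text
bench z -0.6343279374107169 plate 7.665040165804754
px [317. 147.] n 80349 ctr [ 531.5 -198.1] long 280.8 @77.1 short 249.8 zmed 7.7 max 24.4 circ [ 531.6 -197.8]
px [ 23. 297.] n 1700 ctr [480.8 130.2] long 56.6 @-36.5 short 48.2 zmed 14.7 max 17.3 circ [482.5 135.8]
fence
px [317.  30.] n 6394 ctr [ 646.8 -224.4] long 280.4 @77.1 short 13.3 zmed 21.5 max 24.4 circ [ 648.  -224.7]
L -12.850415 575.9107 -66.729904
R -13.237216 498.9163 -332.16574
-12 [[435.6, -224.1], [686.9, 57.1]]
-12.5 [[437.2, -218.4], [686.7, 61.4]]
-13 [[438.3, -213.0], [686.9, 66.1]]
-13.5 [[438.2, -208.2], [688.1, 71.6]]
```

drive_tool:
  plan:
    - [[1,20,-3,0,0],[1,19,-3,0,0],[1,0,0,-40,0],[1,0,0,-40,0],[1,0,0,-40,0],[1,0,0,-22,0],[1,0,0,0,0],[1,0,0,0,0],[1,0,0,0,0]]

```text
clock: 6.0
position: [532.9, -198.7, 29.8]
ee_rot: [0.994, -0.111, 0.002, 0.0]
contact_force: [-0.6, -0.5, -0.5]
gripper_width: 28.2
grasp_force: 59.7
```

drive_tool:
  plan:
    - [[1,-2,-1,-5,0],[1,0,0,-3,0],[1,0,0,0,0],[1,0,0,0,0]]

```text
clock: 6.33
position: [529.2, -200.2, 20.8]
ee_rot: [0.994, -0.112, 0.001, -0.0]
contact_force: [0.1, -0.6, -1.3]
gripper_width: 28.2
grasp_force: 59.7
```

drive_tool:
  plan:
    - [[1,1,1,-1,0],[1,0,0,0,0],[1,0,0,0,0]]

```text
clock: 6.58
position: [530.2, -199.4, 19.9]
ee_rot: [0.994, -0.112, 0.0, 0.0]
contact_force: [-2.0, 0.2, 4.5]
gripper_width: 28.3
grasp_force: 60.3
```

drive_tool:
  plan:
    - [[-1,0,0,0,0],[-1,0,0,0,0],[-1,0,0,0,0],[-1,0,0,0,0],[-1,0,0,0,0],[-1,0,0,0,0],[-1,0,0,20,0],[-1,0,0,40,0],[-1,0,0,40,0],[-1,-38,9,20,0],[-1,0,0,0,0],[-1,0,0,0,0]]

```text
clock: 7.58
position: [493.6, -190.4, 140.1]
ee_rot: [0.994, -0.112, 0.002, -0.0]
contact_force: [0.2, -0.1, 0.0]
gripper_width: 85.4
grasp_force: 0.0
```

```bash
cat >> h.py <<'E'
C=np.array([531.5,-198.1]); YAW=np.radians(-12.95); EX=np.array([np.cos(YAW),np.sin(YAW)]); EY=np.array([-EX[1],EX[0]])
def toplate(p): p=np.asarray(p)-C; return np.round([p@EX,p@EY],1)
E
python3 - <<'E'
from h import *
s,im,d,m=snap('wrist'); print(s['position'],s['gripper_width']); P=cloud('wrist')
for lo in (12.5,20): parts(P,lo,60,(60,60,580,330))
print('plate');parts(P,4.5,60,(0,0,639,340),5000)
E
```

```text
[ 493.60034169 -190.42462471  140.14386544] 85.39003386239479
px [323. 186.] n 3655 ctr [ 530.5 -199.8] long 54.6 @-13.0 short 54.0 zmed 16.3 max 50.4 circ [ 530.2 -200.2]
px [323. 191.] n 1380 ctr [ 530.2 -200.2] long 29.1 @12.8 short 29.1 zmed 47.4 max 50.4 circ [ 530.2 -200.3]
plate
px [320. 156.] n 103153 ctr [ 531.2 -197.8] long 280.8 @77.1 short 250.8 zmed 7.8 max 50.4 circ [ 531.8 -197.7]
```

drive_tool:
  plan:
    - [[-1,6,39,0,0],[-1,6,39,0,0],[-1,6,39,0,0],[-1,6,39,0,0],[-1,6,39,0,0],[-1,6,39,0,0],[-1,6,39,0,0],[-1,6,39,0,0],[-1,6,39,0,0],[-1,7,39,0,0],[-1,7,39,0,0],[-1,7,39,0,0],[-1,7,36,0,0],[-1,0,0,-40,0],[-1,0,0,-30,0],[-1,0,0,0,0],[-1,0,0,0,0],[-1,0,0,0,0]]

```text
clock: 9.13
position: [577.1, 313.7, 68.8]
ee_rot: [0.994, -0.112, 0.001, -0.0]
contact_force: [0.3, 0.1, 0.6]
gripper_width: 85.4
grasp_force: 0.0
```

Run:
```python
from h import *
s,im,d,m=snap('wrist'); print(s['position'],s['joints']); P=cloud('wrist')
parts(P,8,40,(60,0,600,300))
```

```text
[577.1473515  313.70648395  68.83702887] [ 0.7441134   0.58039754 -0.10389897  0.00140229 -0.88537633  0.60198298]
px [471. 228.] n 3944 ctr [579.8 221.3] long 41.0 @66.7 short 27.9 zmed 29.6 max 32.4 circ [580.1 221.4]
px [322. 261.] n 2271 ctr [576.1 313.6] long 49.4 @-21.6 short 48.7 zmed 15.1 max 17.7 circ [575.9 313.6]
```

drive_tool:
  plan:
    - [[-1,-1,0,-30,0],[-1,0,0,-20,0],[-1,0,0,-11,0],[-1,0,0,0,0],[-1,0,0,0,0],[1,0,0,0,0],[1,0,0,0,0],[1,0,0,0,0],[1,0,0,0,0],[1,0,0,0,0],[1,0,0,0,0],[1,0,0,0,0],[1,0,0,0,0],[1,0,0,0,0]]

```text
clock: 10.35
position: [575.8, 314.1, 9.5]
ee_rot: [0.994, -0.111, 0.001, -0.001]
contact_force: [-2.4, -0.4, 6.5]
gripper_width: 46.4
grasp_force: 60.4
```

drive_tool:
  plan:
    - [[1,0,0,10,0],[1,0,0,20,0],[1,0,0,40,0],[1,0,0,40,0],[1,0,0,0,0],[1,0,0,0,0]]

```text
clock: 10.85
position: [576.4, 314.7, 121.6]
ee_rot: [0.994, -0.112, 0.003, -0.003]
contact_force: [0.3, -0.5, -1.8]
gripper_width: 46.4
grasp_force: 61.7
```

Run:
```python
from h import *
s,im,d,m=snap('wrist'); print(s['position'],s['gripper_width'],s['grasp_force']); P=cloud('wrist')
np.set_printoptions(suppress=True)
c=im[220:480,160:480]; cv2.imwrite('pics/w3.png',cv2.resize(c[:,:,::-1],None,fx=2,fy=2))
parts(P,s['position'][2]-15,s['position'][2]+40,(260,200,390,400))
```

```text
[576.41141329 314.69605435 121.55645153] 46.389605820220304 61.65973048657179
px [326. 308.] n 7012 ctr [578.3 312.8] long 54.5 @-62.5 short 50.5 zmed 127.5 max 161.6 circ [580.3 312.5]
```

View pics/w3.png

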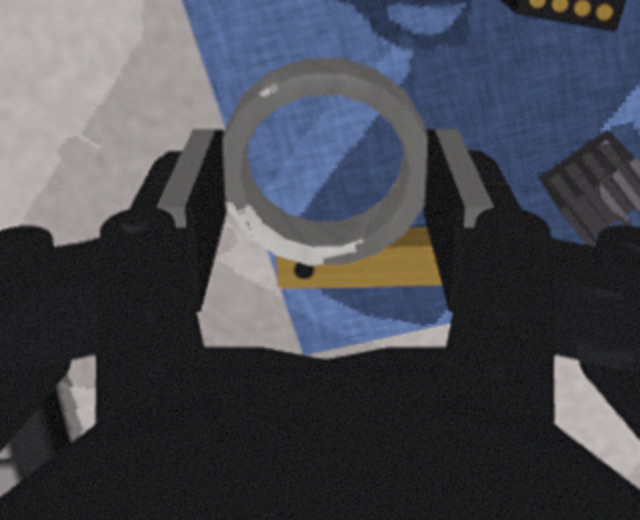

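The ring is held flat between the fingertips, centred at about (323,300) in the full image.

Run:
```python
from h import *
s,im,d,m=load('wrist'); P=cloud('wrist')
q=P[245:358,276:369].reshape(-1,3); q=q[(q[:,2]>112)&(q[:,2]<133)]
c,r=cv2.minEnclosingCircle(q[:,:2].astype(np.float32)); c=np.array(c)
print('z pct',np.percentile(q[:,2],[2,50,98]),c,r,'ring-TCP',c-s['position'][:2])
c2=ray(m,s,[[322.5,300]],128); print(c2)
print('go xy', np.array([530.4,-200.0])-c)
```

```text
z pct [117.08116387 126.82802106 128.42431969] [576.43780518 314.26089478] 25.146778106689453 ring-TCP [ 0.02639189 -0.43515958]
[[579.75239587 313.27927936]]
go xy [ -46.03780518 -514.26089478]
```

drive_tool:
  plan:
    - [[1,-3,-39,0,0],[1,-3,-39,0,0],[1,-3,-40,0,0],[1,-4,-40,0,0],[1,-4,-40,0,0],[1,-4,-40,0,0],[1,-4,-40,0,0],[1,-4,-40,0,0],[1,-4,-40,0,0],[1,-4,-39,0,0],[1,-3,-39,0,0],[1,-3,-39,0,0],[1,-3,-39,0,0],[1,0,0,-35,0],[1,0,0,0,0],[1,0,0,0,0],[1,0,0,0,0]]

```text
clock: 12.32
position: [528.9, -200.2, 82.0]
ee_rot: [0.994, -0.111, -0.001, 0.0]
contact_force: [0.7, 0.1, -0.6]
gripper_width: 46.1
grasp_force: 62.0
```

Run:
```python
from h import *
import time
s,im,d,m=snap('wrist'); P=cloud('wrist'); print(s['position'],s['gripper_width'])
c=im[220:480,160:480]; cv2.imwrite('pics/w4.png',cv2.resize(c[:,:,::-1],None,fx=2,fy=2))
z=s['position'][2]
q=P[245:358,276:369].reshape(-1,3)
a=q[(q[:,2]>z-7)&(q[:,2]<z+9)]; b=q[(q[:,2]>20)&(q[:,2]<53)]
for n,k in (('ring',a),('neck',b)): print(n,len(k),np.round(cv2.minEnclosingCircle(k[:,:2].astype(np.float32)),1) if 0 else cv2.minEnclosingCircle(k[:,:2].astype(np.float32)))
```

```text
[ 528.87133485 -200.23222528   82.00834056] 46.09960626807939
ring 4522 ((528.684326171875, -200.65045166015625), 25.510120391845703)
neck 1141 ((530.4800415039062, -200.12347412109375), 15.162726402282715)
```

View pics/w4.png

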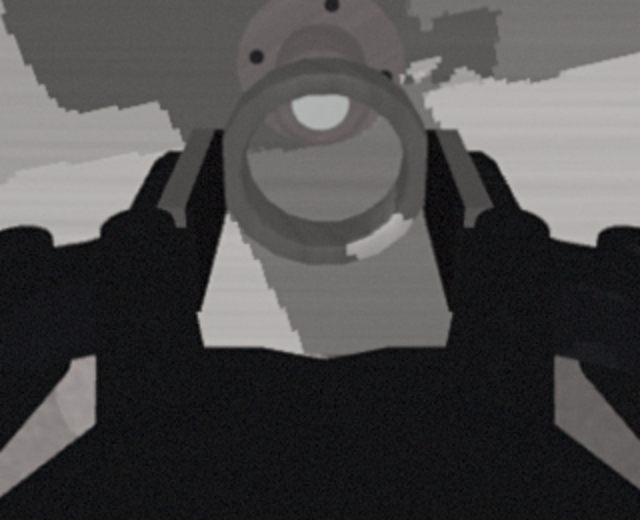

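The ring is about 2 mm short of the neck axis in x (neck seen through it at crop (322,110)); I will correct and lower.

drive_tool:
  plan:
    - [[1,2,0,-20,0],[1,0,0,-20,0],[1,0,0,-10,0],[1,0,0,-5,0],[1,0,0,-2,0],[1,0,0,0,0],[1,0,0,0,0]]

```text
clock: 12.95
position: [531.7, -200.5, 26.1]
ee_rot: [0.994, -0.112, 0.001, 0.0]
contact_force: [0.3, 0.2, -1.3]
gripper_width: 45.7
grasp_force: 61.9
```

drive_tool:
  plan:
    - [[1,0,0,-2,0],[1,0,0,-2,0],[1,0,0,0,0],[1,0,0,0,0]]

```text
clock: 13.28
position: [531.5, -200.7, 21.6]
ee_rot: [0.994, -0.112, 0.001, 0.0]
contact_force: [0.6, 0.4, 1.0]
gripper_width: 46.1
grasp_force: 62.2
```

drive_tool:
  plan:
    - [[-1,0,0,0,0],[-1,0,0,0,0],[-1,0,0,0,0],[-1,0,0,0,0],[-1,0,0,0,0],[-1,0,0,20,0],[-1,0,0,40,0],[-1,0,0,40,0],[-1,-38,9,20,0],[-1,0,0,0,0],[-1,0,0,0,0]]

```text
clock: 14.2
position: [494.4, -191.9, 142.2]
ee_rot: [0.994, -0.112, 0.002, -0.0]
contact_force: [0.8, 0.2, -0.1]
gripper_width: 85.3
grasp_force: 0.0
```

Run:
```python
from h import *
s,im,d,m=snap('wrist'); print(s['position'],s['gripper_width']); P=cloud('wrist')
for lo in (12.5,22,34): parts(P,lo,60,(60,60,580,330))
c=im[100:300,200:440]; cv2.imwrite('pics/w5.png',cv2.resize(c[:,:,::-1],None,fx=2.5,fy=2.5))
```

```text
[ 494.44484971 -191.92701725  142.16308033] 85.26544070184586
px [321. 188.] n 3604 ctr [ 530.  -200.1] long 54.7 @34.4 short 54.2 zmed 27.7 max 50.2 circ [ 530.1 -200.3]
px [322. 190.] n 2663 ctr [ 531.1 -201.3] long 48.7 @38.4 short 48.2 zmed 30.2 max 50.2 circ [ 531.  -201.2]
px [322. 193.] n 1321 ctr [ 530.3 -200.2] long 29.1 @-76.6 short 29.1 zmed 47.4 max 50.2 circ [ 530.  -200.2]
```

View pics/w5.png

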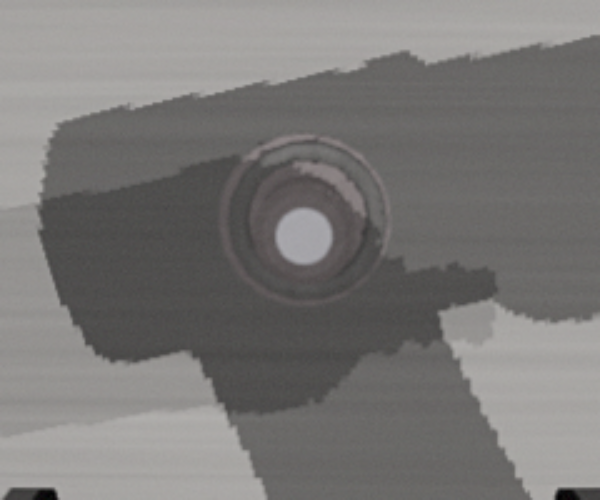

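The ring is seated on the flange (top at z ≈ 28 mm), concentric within about 1.5 mm. Next, the heat sink.

drive_tool:
  plan:
    - [[-1,-1,37,0,-5],[-1,-1,37,0,-5],[-1,-1,37,0,-5],[-1,-1,37,0,-5],[-1,-1,37,0,-5],[-1,-1,37,0,-5],[-1,-1,37,0,-5],[-1,-1,37,0,-5],[-1,-1,37,0,-5],[-1,-1,37,0,-5],[-1,0,37,0,-0.5],[-1,0,0,-40,0],[-1,0,0,-30,0],[-1,0,0,0,0],[-1,0,0,0,0],[-1,0,0,0,0]]

```text
clock: 15.58
position: [486.0, 215.2, 70.7]
ee_rot: [0.851, -0.525, 0.0, -0.0]
contact_force: [0.4, -0.5, 0.3]
gripper_width: 85.2
grasp_force: 0.0
```

```bash
cat >> h.py <<'E'
def tooly(s):
    from scipy.spatial.transform import Rotation as Ro
    return ang(Ro.from_quat(s['ee_rot']).as_matrix()[:2,1])%180
E
python3 - <<'E'
from h import *
s,im,d,m=snap('wrist'); print(s['position'],tooly(s),s['joints']); P=cloud('wrist')
for lo in (8,): parts(P,lo,40,(60,0,600,330))
E
```

```text
[485.95417511 215.23988322  70.7116915 ] 26.667862453295868 [ 0.72281048  0.40434602 -0.42707049  0.00118395 -0.73864645 -0.25824384]
px [391. 136.] n 4970 ctr [483.9 130.3] long 49.7 @-65.2 short 49.3 zmed 15.6 max 17.9 circ [483.7 130.1]
px [176. 204.] n 4049 ctr [579.6 220.8] long 41.0 @66.6 short 28.9 zmed 29.5 max 32.5 circ [579.6 220.5]
px [326. 265.] n 4058 ctr [483.7 214.3] long 36.9 @-63.5 short 36.1 zmed 29.0 max 33.6 circ [483.7 214.4]
```

drive_tool:
  plan:
    - [[-1,-2,-1,-30,0],[-1,0,0,-20,0],[-1,0,0,-11,0],[-1,0,0,0,0],[-1,0,0,0,0],[1,0,0,0,0],[1,0,0,0,0],[1,0,0,0,0],[1,0,0,0,0],[1,0,0,0,0],[1,0,0,0,0],[1,0,0,0,0],[1,0,0,0,0],[1,0,0,0,0],[1,0,0,0,0]]

```text
clock: 16.88
position: [483.5, 214.5, 10.3]
ee_rot: [0.851, -0.525, 0.0, -0.001]
contact_force: [-1.5, 0.1, 5.8]
gripper_width: 34.6
grasp_force: 60.3
```

drive_tool:
  plan:
    - [[1,0,0,10,0],[1,0,0,40,0],[1,0,0,40,0],[1,6,-34,10,-4],[1,6,-34,0,-4],[1,6,-34,0,-4],[1,6,-34,0,-4],[1,6,-34,0,-4],[1,6,-34,0,-4],[1,7,-34,0,-4],[1,7,-34,0,-4],[1,7,-34,0,-4],[1,7,-35,0,-3.6],[1,0,0,0,0],[1,0,0,-30,0],[1,0,0,-20,0],[1,0,0,0,0],[1,0,0,0,0],[1,0,0,0,0]]

```text
clock: 18.47
position: [547.7, -126.9, 60.4]
ee_rot: [-0.623, 0.782, -0.001, 0.001]
contact_force: [0.5, 0.6, -0.9]
gripper_width: 34.4
grasp_force: 60.2
```

```bash
cat >> h.py <<'E'
H=np.array([530.2,-200.2])
E
python3 - <<'E'
from h import *
s,im,d,m=snap('wrist'); print(s['position'],tooly(s),s['gripper_width']); P=cloud('wrist'); z=s['position'][2]
parts(P,z-10,z+24,(230,200,410,400))
print('plate');parts(P,34,51,(330,0,639,480))
cv2.imwrite('pics/w6.png',im[:,:,::-1])
print('target',H+76*EY)
E
```

```text
[ 547.73365723 -126.87384763   60.375394  ] 167.11132209126586 34.35614407209871
px [322. 311.] n 9550 ctr [ 548.1 -126.1] long 61.8 @-12.4 short 38.6 zmed 79.0 max 84.4 circ [ 546.5 -133.5]
plate
px [341. 136.] n 1342 ctr [ 521.9 -197.7] long 29.1 @77.4 short 12.0 zmed 47.5 max 50.3 circ [ 527.5 -198.9]
target [ 547.23165096 -126.13298396]
```

View pics/w6.png

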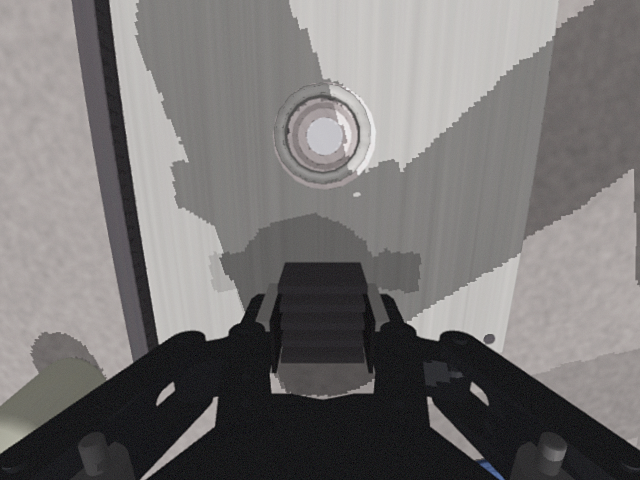

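The heat sink is held square at about (322,310), with the housing and ring at (322,135) ahead of it.

drive_tool:
  plan:
    - [[1,0,1,-20,0],[1,0,0,-15,0],[1,0,0,-6,0],[1,0,0,-3,0],[1,0,0,0,0],[1,0,0,0,0],[1,0,0,0,0]]

```text
clock: 19.1
position: [547.7, -126.0, 16.2]
ee_rot: [-0.623, 0.782, -0.001, 0.001]
contact_force: [0.1, -1.1, 0.0]
gripper_width: 34.4
grasp_force: 60.2
```

drive_tool:
  plan:
    - [[1,0,0,-1,0],[1,0,0,-1,0],[1,0,0,0,0],[1,0,0,0,0]]

```text
clock: 19.43
position: [547.4, -126.1, 14.3]
ee_rot: [-0.623, 0.782, -0.001, 0.001]
contact_force: [-0.0, 1.5, 5.7]
gripper_width: 34.6
grasp_force: 60.8
```

drive_tool:
  plan:
    - [[-1,0,0,0,0],[-1,0,0,0,0],[-1,0,0,0,0],[-1,0,0,0,0],[-1,0,0,0,0],[-1,0,0,20,0],[-1,0,0,40,0],[-1,0,0,40,0],[-1,10,38,10,0],[-1,0,0,0,0],[-1,0,0,0,0]]

```text
clock: 20.35
position: [557.5, -86.8, 124.1]
ee_rot: [-0.624, 0.782, -0.0, 0.001]
contact_force: [-0.4, -0.4, -0.8]
gripper_width: 85.3
grasp_force: 0.0
```

```bash
cat >> h.py <<'E'
def check(lo=12.5):
    s,im,d,m=snap('wrist'); print(s['position'],tooly(s)); P=cloud('wrist')
    parts(P,lo,60,(60,60,580,330))
E
python3 -c "
from h import *
check(); print('target',H+76*EY)"
```

```text
[557.48689533 -86.76231432 124.07242861] 167.17312009936933
px [164. 162.] n 4393 ctr [ 660.7 -163.8] long 154.7 @77.1 short 13.6 zmed 21.4 max 24.1 circ [ 659.2 -163.5]
px [325.  86.] n 3948 ctr [ 532.1 -191.8] long 55.2 @-12.6 short 38.9 zmed 27.6 max 50.3 circ [ 530.3 -200. ]
px [324. 189.] n 2589 ctr [ 547.2 -125.7] long 36.0 @-13.4 short 35.8 zmed 32.8 max 37.9 circ [ 547.7 -125.8]
px [105. 302.] n 2527 ctr [737.1 -75.6] long 49.6 @-69.5 short 22.6 zmed 37.7 max 60.0 circ [747.3 -71.7]
target [ 547.23165096 -126.13298396]
```

drive_tool:
  plan:
    - [[-1,2,34,0,-1],[-1,2,34,0,-1],[-1,2,34,0,-1],[-1,2,34,0,-1],[-1,2,34,0,-1],[-1,3,34,0,-1],[-1,3,34,0,-1],[-1,3,34,0,-1],[-1,3,35,0,-2.5],[-1,0,0,-40,0],[-1,0,0,-18,0],[-1,0,0,0,0],[-1,0,0,0,0],[-1,0,0,0,0]]

```text
clock: 21.57
position: [579.6, 218.3, 65.6]
ee_rot: [-0.548, 0.836, -0.0, 0.0]
contact_force: [-0.3, 0.9, -0.3]
gripper_width: 85.3
grasp_force: 0.0
```

```bash
python3 -c "
from h import *
check(9)"
```

```text
[579.55232264 218.32294574  65.57681421] 156.52191976968612
px [419.  79.] n 2577 ctr [489.2 142.8] long 48.4 @-22.9 short 21.8 zmed 15.5 max 18.1 circ [485.6 134.4]
px [324. 270.] n 3437 ctr [579.4 220.4] long 40.1 @66.1 short 28.1 zmed 29.5 max 32.0 circ [579.3 220.6]
px [523. 296.] n 2537 ctr [469.3 292.5] long 47.4 @79.2 short 21.5 zmed 19.2 max 21.6 circ [469.9 292.7]
```

drive_tool:
  plan:
    - [[-1,0,2,-30,0],[-1,0,0,-15,0],[-1,0,0,-10,0],[-1,0,0,0,0],[-1,0,0,0,0],[1,0,0,0,0],[1,0,0,0,0],[1,0,0,0,0],[1,0,0,0,0],[1,0,0,0,0],[1,0,0,0,0],[1,0,0,0,0],[1,0,0,0,0],[1,0,0,0,0],[1,0,0,0,0]]

```text
clock: 22.87
position: [579.3, 221.3, 10.9]
ee_rot: [-0.549, 0.836, -0.0, 0.001]
contact_force: [-0.2, -0.6, 5.2]
gripper_width: 26.9
grasp_force: 60.2
```

drive_tool:
  plan:
    - [[1,0,0,10,0],[1,0,0,40,0],[1,0,0,40,0],[1,-5,-38,15,1],[1,-5,-38,0,1],[1,-5,-38,0,1],[1,-5,-38,0,1],[1,-5,-38,0,1],[1,-5,-38,0,1],[1,-5,-38,0,1],[1,-5,-38,0,1],[1,-5,-38,0,1],[1,-5,-38,0,1],[1,-5,-38,0,0.5],[1,-6,-39,0,0],[1,-6,-39,0,0],[1,0,0,0,0],[1,0,0,-40,0],[1,0,0,0,0],[1,0,0,0,0]]

```text
clock: 24.53
position: [509.9, -274.8, 73.5]
ee_rot: [-0.623, 0.783, 0.002, -0.002]
contact_force: [0.2, 0.3, -0.5]
gripper_width: 26.6
grasp_force: 59.5
```

```bash
python3 -c "
from h import *
s=read_state(); print(s['position'],tooly(s),s['gripper_width'],H-78*EY,s['joints'])"
```

```text
[ 509.90359447 -274.78386867   73.50459872] 167.01341735956507 26.63566022880883 [ 512.7201477  -276.21614804] [-2.14855647e-01  4.68970645e-01 -2.99887979e-01 -2.27271914e-04
 -8.07568100e-01 -1.16456882e-02]
```

drive_tool:
  plan:
    - [[1,3,-1,-20,0],[1,0,0,-20,0],[1,0,0,-10,0],[1,0,0,-6,0],[1,0,0,0,0],[1,0,0,0,0],[1,0,0,0,0]]

```text
clock: 25.12
position: [515.8, -276.2, 20.4]
ee_rot: [-0.623, 0.782, -0.001, 0.001]
contact_force: [0.5, -0.1, -0.7]
gripper_width: 26.6
grasp_force: 59.5
```

drive_tool:
  plan:
    - [[1,-2,0,-2,0],[1,0,0,-1,0],[1,0,0,0,0],[1,0,0,0,0],[1,0,0,0,0]]

```text
clock: 25.53
position: [512.9, -276.1, 16.3]
ee_rot: [-0.623, 0.782, -0.0, 0.0]
contact_force: [1.0, -0.3, -0.3]
gripper_width: 26.5
grasp_force: 59.5
```

drive_tool:
  plan:
    - [[1,0,0,-1,0],[1,0,0,-0.5,0],[1,0,0,0,0],[1,0,0,0,0]]

```text
clock: 25.87
position: [513.0, -276.1, 14.9]
ee_rot: [-0.623, 0.782, -0.0, 0.0]
contact_force: [-0.5, -0.0, 2.7]
gripper_width: 26.6
grasp_force: 60.0
```

drive_tool:
  plan:
    - [[-1,0,0,0,0],[-1,0,0,0,0],[-1,0,0,0,0],[-1,0,0,0,0],[-1,0,0,0,0],[-1,0,0,20,0],[-1,0,0,40,0],[-1,0,0,40,0],[-1,10,38,20,0],[-1,10,38,10,0],[-1,0,0,0,0],[-1,0,0,0,0]]

```text
clock: 26.87
position: [533.1, -200.5, 144.6]
ee_rot: [-0.624, 0.781, -0.001, 0.001]
contact_force: [0.5, -1.1, -0.2]
gripper_width: 85.4
grasp_force: 0.0
```

```bash
python3 -c "
from h import *
check(); print('target',H-78*EY)"
```

```text
[ 533.10712139 -200.53095784  144.59451173] 167.22805686707318
px [180. 177.] n 4521 ctr [ 639.1 -257.8] long 202.8 @76.9 short 13.7 zmed 21.4 max 24.3 circ [ 638.  -257.5]
px [326. 134.] n 2125 ctr [ 513.1 -275.7] long 40.3 @76.5 short 27.3 zmed 33.7 max 36.6 circ [ 513.  -275.9]
px [327. 230.] n 3291 ctr [ 529.7 -200.5] long 55.2 @-12.5 short 55.1 zmed 27.6 max 50.3 circ [ 529.9 -200.3]
px [325. 311.] n 1507 ctr [ 546.4 -131.7] long 35.2 @-13.2 short 26.5 zmed 31.8 max 37.2 circ [ 546.5 -131.6]
target [ 512.7201477  -276.21614804]
```

drive_tool:
  plan:
    - [[-1,-4,39,0,1.8],[-1,-4,39,0,0],[-1,-4,39,0,0],[-1,-4,39,0,0],[-1,-4,39,0,0],[-1,-4,39,0,0],[-1,-5,40,0,0],[-1,-5,40,0,0],[-1,-5,40,0,0],[-1,-5,40,0,0],[-1,-5,40,0,0],[-1,-5,40,0,0],[-1,-5,40,0,0],[-1,0,0,-40,0],[-1,0,0,-40,0],[-1,0,0,0,0],[-1,0,0,0,0],[-1,0,0,0,0]]

```text
clock: 28.42
position: [474.6, 311.6, 64.6]
ee_rot: [-0.635, 0.773, -0.0, 0.001]
contact_force: [-0.4, -0.3, 0.8]
gripper_width: 85.4
grasp_force: 0.0
```

```bash
python3 -c "
from h import *
check(9)"
```

```text
[474.62680849 311.55633203  64.6138918 ] 168.8168770594769
px [513. 214.] n 2052 ctr [354.4 305.7] long 60.1 @66.9 short 15.0 zmed 10.3 max 12.4 circ [354.1 305.7]
px [326. 260.] n 4465 ctr [472.6 311.8] long 86.0 @78.9 short 20.0 zmed 19.5 max 22.0 circ [472.6 311.7]
px [528. 324.] n 248 ctr [345.7 382.1] long 20.1 @-11.1 short 11.1 zmed 10.6 max 12.3 circ [346.6 386.5]
```

drive_tool:
  plan:
    - [[-1,-1.5,2,-30,0],[-1,0,0,-15,0],[-1,0,0,-11,0],[-1,0,0,0,0],[-1,0,0,0,0],[1,0,0,0,0],[1,0,0,0,0],[1,0,0,0,0],[1,0,0,0,0],[1,0,0,0,0],[1,0,0,0,0],[1,0,0,0,0],[1,0,0,0,0],[1,0,0,0,0],[1,0,0,0,0]]

```text
clock: 29.72
position: [472.2, 314.3, 8.2]
ee_rot: [-0.635, 0.772, -0.0, 0.001]
contact_force: [-0.4, -0.9, 6.1]
gripper_width: 18.4
grasp_force: 61.0
```

drive_tool:
  plan:
    - [[1,0,0,10,0],[1,0,0,40,0],[1,0,0,40,0],[1,9,-38,20,-0.9],[1,9,-38,0,-0.9],[1,9,-38,0,0],[1,9,-38,0,0],[1,9,-38,0,0],[1,9,-38,0,0],[1,9,-38,0,0],[1,9,-38,0,0],[1,9,-38,0,0],[1,9,-38,0,0],[1,9,-38,0,0],[1,9,-38,0,0],[1,8,-37,0,0],[1,8,-37,0,0],[1,0,0,0,0],[1,0,0,0,0],[1,0,0,0,0]]

```text
clock: 31.38
position: [594.2, -214.0, 115.5]
ee_rot: [-0.622, 0.783, 0.001, -0.001]
contact_force: [-0.8, 0.2, -2.9]
gripper_width: 18.4
grasp_force: 60.1
```

```bash
python3 -c "
from h import *
s,im,d,m=snap('wrist'); z=s['position'][2];print(s['position'],tooly(s),s['gripper_width'],H+68*EX)
P=cloud('wrist'); parts(P,z+6,z+20,(230,180,410,330)); cv2.imwrite('pics/w7.png',im[:,:,::-1])"
```

```text
[ 594.16381009 -214.01786409  115.46939876] 166.9808555483635 18.37305370201429 [ 596.47048804 -215.43884559]
px [322. 272.] n 6274 ctr [ 587. -230.] long 55.6 @57.3 short 42.7 zmed 126.8 max 135.5 circ [ 590.1 -232. ]
```

View pics/w7.png

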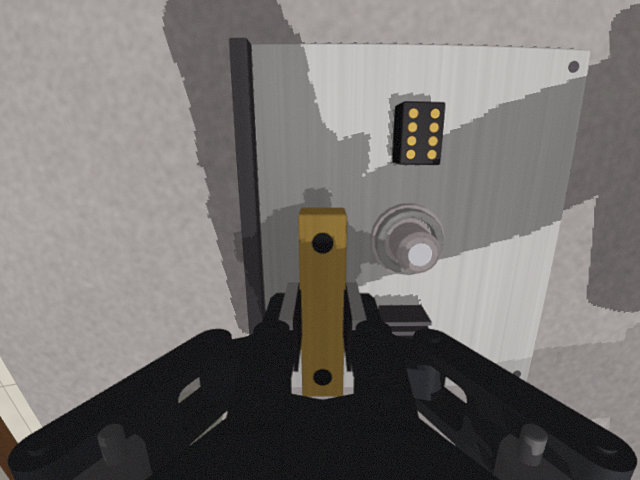

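The bar is held straight, with its holes at (322,243) and (322,377); I will check its centre against the tool.

```bash
python3 -c "
from h import *
s,im,d,m=load('wrist'); z=s['position'][2]+11.8
a=ray(m,s,[[322.5,243],[322.5,377]],z); c=a.mean(0); print(a,c,np.linalg.norm(a[0]-a[1]),ang(a[1]-a[0])); print('bar-TCP',(c-s['position'][:2])@EX,(c-s['position'][:2])@EY)
n=ray(m,s,[[322.5,209]],z); print('near end to TCP',(n-s['position'][:2])@EY)
print('go',H+68*EX-c)"
```

```text
[[ 586.86561444 -245.5991916 ]
 [ 601.71163261 -181.48465294]] [ 594.28862352 -213.54192227] 65.81092860344474 76.9626658770575
bar-TCP 0.01498004524488493 0.49180748649845013
near end to TCP [-46.57537897]
go [ 2.18186452 -1.89692332]
```

drive_tool:
  plan:
    - [[1,1,-0.5,-40,0],[1,0,0,-30,0],[1,0,0,-20,0],[1,0,0,-5,0],[1,0,0,0,0],[1,0,0,0,0],[1,0,0,0,0]]

```text
clock: 32.02
position: [598.0, -214.4, 23.7]
ee_rot: [-0.623, 0.782, -0.002, 0.001]
contact_force: [0.0, 0.4, -3.5]
gripper_width: 18.0
grasp_force: 60.0
```

drive_tool:
  plan:
    - [[1,-1,-1,-5,0],[1,0,0,-3,0],[1,0,0,0,0],[1,0,0,0,0],[1,0,0,0,0],[1,0,0,0,0]]

```text
clock: 32.52
position: [595.4, -215.9, 13.7]
ee_rot: [-0.623, 0.782, -0.0, 0.0]
contact_force: [-0.4, 0.2, -3.1]
gripper_width: 18.2
grasp_force: 60.1
```

drive_tool:
  plan:
    - [[1,1,0,-1,0],[1,0,0,-0.5,0],[1,0,0,0,0],[1,0,0,0,0]]

```text
clock: 32.85
position: [596.7, -215.8, 12.3]
ee_rot: [-0.623, 0.782, -0.0, 0.0]
contact_force: [-0.2, -0.4, -1.7]
gripper_width: 18.2
grasp_force: 60.3
```

drive_tool:
  plan:
    - [[0.15,0,0,-0.3,0],[0.15,0,0,0,0],[0.15,0,0,0,0],[0.15,0,0,0,0],[0.15,0,0,0,0],[0.15,0,0,0,0]]

```text
clock: 33.35
position: [596.4, -215.8, 11.8]
ee_rot: [-0.623, 0.782, -0.0, 0.0]
contact_force: [-0.8, -0.6, -0.1]
gripper_width: 36.0
grasp_force: 0.0
```

Lift straight up, then back off towards the left to look.

drive_tool:
  plan:
    - [[0.15,0,0,15,0],[0.15,0,0,35,0],[0.15,0,0,40,0],[-1,0,0,40,0],[-1,-10,38,30,0],[-1,-10,38,20,0],[-1,0,20,0,0],[-1,0,0,0,0],[-1,0,0,0,0],[-1,0,0,0,0]]

```text
clock: 34.18
position: [578.2, -128.0, 185.5]
ee_rot: [-0.623, 0.782, 0.0, -0.0]
contact_force: [1.2, -0.3, -0.4]
gripper_width: 85.3
grasp_force: 0.0
```

```bash
python3 -c "
from h import *
check(); s,im,d,m=load('wrist'); cv2.imwrite('pics/w8.png',im[:,:,::-1])
s,im,d,m=snap('top'); cv2.imwrite('pics/top1.png',cv2.resize(im[100:380,150:550,::-1],None,fx=2,fy=2))
print('targets bar',H+68*EX,'hs',H+76*EY,'con',H-78*EY)"
```

```text
[ 578.2371175  -127.98560921  185.49200298] 167.05756946354032
px [226. 167.] n 3399 ctr [ 655.6 -187.4] long 202.9 @77.0 short 13.5 zmed 21.5 max 24.5 circ [ 652.8 -186.8]
px [357.  62.] n 155 ctr [ 518.  -256.6] long 27.8 @-15.1 short 1.7 zmed 20.0 max 28.4 circ [ 517.8 -257.3]
px [280. 130.] n 2550 ctr [ 596.6 -215.6] long 90.6 @77.3 short 20.5 zmed 23.7 max 26.4 circ [ 596.5 -215.5]
px [356. 132.] n 3086 ctr [ 530.2 -199.8] long 54.6 @77.2 short 54.4 zmed 27.6 max 50.4 circ [ 530.5 -200. ]
px [355. 218.] n 1631 ctr [ 547.6 -126.3] long 36.5 @76.8 short 35.3 zmed 31.5 max 37.6 circ [ 547.7 -126.4]
px [172. 301.] n 1017 ctr [742.  -86.7] long 43.9 @-30.3 short 13.5 zmed 37.0 max 60.0 circ [745.  -81.5]
targets bar [ 596.47048804 -215.43884559] hs [ 547.23165096 -126.13298396] con [ 512.7201477  -276.21614804]
```

View pics/w8.png

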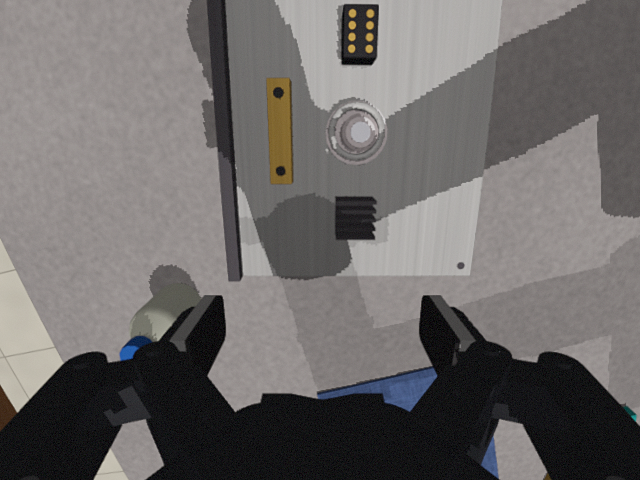

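View pics/top1.png

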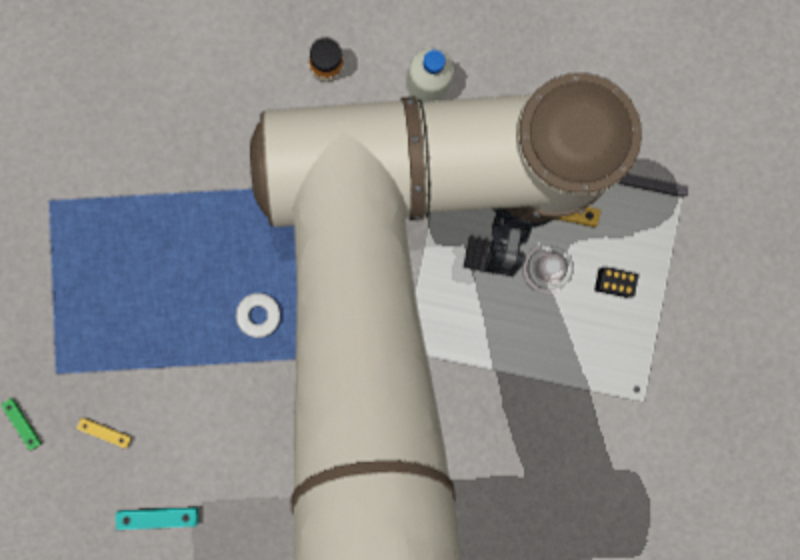

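The wrist view shows bar (280,130), housing with ring (356,132), heat sink (355,218) and connector (360,35), all square to the plate. The top view shows the thick ring, bottle and jar where they started.

```bash
python3 -c "
from bench import *
print(job_done())"
```

```text
the job is handed in; nothing more can be done
None
```

The job is handed in after about 34 s on the clock. My last camera check showed the ring seated on the housing's flange, the heat sink, connector and brass bar within about 1 mm and 1° of where I aimed (30 mm clear of the flange), the housing about 2 mm off the plate's centre, and the odd ring, bottle and jar untouched.

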